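# Sort the finished batch: cups to the carousel, vial to the rack, standards to their tray

## Task

The measuring batch is mixed up on the bench: put each thing where its kind belongs. The two loose sample cups go into empty seats of the round carousel, one to a seat; the loose vial goes upright into a free hole of the vial rack; the steel disc and the calibration block each go into the matching pocket of the wooden standards tray. Everything must end upright, level and fully down in its place, and the cup and the vial that are already in place must stay there, untipped.

Things in the scene. Friction and masses are not known exactly. Their poses are not given: they have to be found in the camera images.
- cup_a_center (a point): A loose capped sample cup standing on the bench: white plastic cylinder with a black cap, 39 mm diameter, 33 mm high. Position is its centre, half-way up; z axis up along its axis. Best gripped by its upper 20 mm, so that the fingers stay above the carousel's seat rings.
- cup_b_center (a point): The second loose capped sample cup on the bench, just like cup_a (39 mm diameter, 33 mm high, white with a black cap). Position is its centre, half-way up; z axis up along its axis.
- vial_center (a point): The loose sample vial standing on the bench: clear glass with a white screw cap, 24 mm diameter, 59 mm high (cap: the top 13 mm, 22 mm diameter). Position is its centre, half-way up; z axis up along its axis.
- disc_center (a point): The loose reference disc lying flat on the bench: turned pale bare steel, 40 mm diameter, 12 mm thick. Position is its centre, half-way up; z axis up along its axis.
- block_center (a point): The loose calibration block lying on the bench: milled pale bare steel, 30 mm wide (its x axis), 60 mm long (its y axis), 30 mm high, about 0.42 kg. Position is its centre, 15 mm up.
- carousel: Sample-changer carousel: aluminium disc, 166 mm diameter, fixed. Origin: underside centre, at bench level. Four white ring seats for cups, centres 48 mm out on its +x, +y, -x, -y axes; +x is taken by a cup, three are empty. Seat floor 8 mm above the bench; ring 9 mm higher, inner diameter 50 mm at the floor flaring to 58 at the rim. Black knob on the hub: 20 mm diameter, top 31 mm above the bench.
- vial_rack: White plastic vial rack, two decks, 136 (x) x 50 x 28 mm high, fixed. Origin: underside centre, at bench level. Three 32 mm round holes in a row along its x axis at x = -43, 0 and +43 mm; a vial already stands in the -43 one, the other two are free. Vials stand on the lower deck, 5 mm above the bench; the upper deck's top is 28 mm above the bench.
- standards_tray: Wooden tray for the standards, 126 (x) x 88 (y) x 20 mm, fixed. Origin: underside centre, at bench level. Two pockets sunk 6 mm into its top (floor 14 mm above the bench): an oblong one for the calibration block, 46 mm along x, 76 along y, centre x = -31.5 mm, y = 0; a round one for the disc, 54 mm diameter, centre x = +27.5 mm, y = 0.
- cup_seated_center (a point): The sample cup that already sits in the carousel (in its +x seat), 39 mm diameter, 33 mm high, just like the loose ones. To be left alone. Position is its centre, half-way up; z axis up along its axis.
- vial_stored_center (a point): The vial that already stands in the rack (hole at x = -43 mm), 24 mm diameter, 59 mm high, black cap. To be left alone. Position is its centre, half-way up; z axis up along its axis.
Things that resemble listed ones, but are neither listed nor needed, are in the scene too. Leave any purple look-alike of the part that bears cup_b_center alone.

How it is judged:
By the outcome, as a careful person would: the job done as asked, in the order asked, and still so for the second after the job is handed in, with the robot touching nothing.
It also fails if it takes over 107 s, if anything falls off the work surface, if the arm or the gripper's body presses on something with over 40 N, if the wrist force passes 120 N, or if a joint passes its speed limit or range.

## Robot

A 6-joint arm with a two-finger parallel gripper is mounted at the origin on a cart in front of the work surface, level with it; the furniture and walls round the work are solid. World frame = base frame: x ahead of the robot, y to its left, z up, the work surface at z = 0. Lengths are in m, angles in rad, forces in N, time in s.
With the tool pointing down it reaches from about 0.4 to 0.925 m from the base axis. Payload 3.4 kg.
Tool frame: the origin (TCP) lies midway between the tips of the shut fingers; the grasp point (between the pads) lies env.pinch_z behind it (env.pinch_z is the distance from the TCP to the grasp point, in m); z points along the fingers, y is the line along which they close (so a half turn about z gives the same grasp; the last joint's range is limited). The gripper opens to 85 mm and grips with 20 to 120 N. Pads are 22 mm wide; open, the fingers measure 114 mm over their backs; the gripper's body (76 mm by 85 mm) begins 54 mm behind the grasp point. The pads swing forward as they close: fully open they stand 13 mm farther back than shut.
Start: joints at [-1.288, 0.307, 1.506, -0, 1.328, -0.073], TCP at [0.201, -0.539, 0.231] pointing down, gripper open.
Joint ranges: [-3.12, 3.12], [-1.05, 2.28], [0.14, 2.33], [-1.42, 4.57], [0.1, 2.73], [-2.68, 2.68]. Speed limits (rad/s): [2.57, 2.57, 3.14, 3.14, 3.14, 3.14].

## Interface

Orientations are given as a unit quaternion [x, y, z, w].
In Python, from bench import status, viewer, hand_in, env gives the robot as it stands.
- The arm moves only by the tool servo_tool, never from a script. Its argument "series" is text: rows parted by semicolons, each of 7 numbers parted by spaces: the turn, a rotation vector about the tool's x, y, z normalised to -1 to 1, where 1 is 0.12 rad, then the shift along the tool's x, y, z normalised to -1 to 1, where 1 is 0.5 m, then the opening, from -1 (shut) to 1 (fully open). In form: rx ry rz dx dy dz jaw; .... A call has 1 to 20 rows; each row shifts and turns the commanded pose from where the row before left it, along the tool's axes as they then stand; what a row does not reach is not made up. A row lasts 1/8 s, in which the tool goes at most 62.5 mm and 10.7 degrees, less where a joint would pass 70% of its speed; a pose out of reach is approached as far as the arm can. A call with a number of a shift or a turn outside -1 to 1 is refused whole. A call with a gripper value outside its range is refused whole. The fingers move at their own pace and stop on an object; the grip force is fixed at half the most. Time passes only in rows, so rows that do not move let the fingers close. It gives the time, the measured TCP pose, the force, the opening and the grip force at its end, in the units of the state.
- status.observe(): the state, without advancing time (a new reading comes with each control period).
- viewer.get_image(name): name is "scene" or "top" or "wrist"; returns the picture (384x512x3 uint8, blue, green, red); there is no depth.
- viewer.calibration(name): a dict with "intrinsics" (3x3 intrinsics, pixels), "world_from_camera" (4x4, takes a point from camera to world coordinates); the wrist camera has in their place "hand_eye" (4x4, takes a point from camera to tool coordinates, whose origin is the TCP and whose axes are the flange's). Camera axes: x right, y up, looking along -z (the intrinsics and any distortion apply to the point x, -y, -z); pixel columns grow to the right and rows downward; lengths in m; the calibration is good to about 2 mm. A picture is of the moment at which its call begins: read the wrist's pose just before it. calibration takes no time and is no camera call.
- hand_in(): hands the job in; it is judged then, once.
The state is a dict: "t": time; "qpos": joint angles; "joint_vel": joint speeds; "joint_efforts": joint torques, N m; "eef_pos": TCP position; "eef_rot": TCP orientation; "wrist_force": force on the tool from outside, world axes, zero at the start; "ft_torque": the same for the moment, N m; "gripper_width": opening from 0.0 (shut) to 1.0 (fully open); "grasp_force": force on a finger pad.
Only numpy, scipy, OpenCV 4.12 (cv2) and the standard library are available. Lean on these libraries where they do the work, as an engineer would, in place of code of your own. Each camera call takes 0.05 s, during which the arm holds its last target. There are 200 camera calls.

## Working session

There is one attempt and no reset: what is moved stays moved. The work goes in short steps, Python scripts to look and compute and a tool call to move; the robot and the scene stay as the last step left them, time stands still between calls to the robot, and variables do not carry over. Pictures are saved under pics/ and viewed, at most 14 in all, crops included, and the job is handed in when it is done.

Besides the shell and the picture viewer there is one more tool, called after "Emit:" as name(argument=value, ...) on one line, values as JSON. servo_tool: Moves the arm, as the interface text tells. Scaled input: -1 to 1 covers 0.5 m each way for a shift and 0.12 rad each way for a turn. Its arguments: {"type":"object","properties":{"series":{"type":"string"}},"required":["series"]}

```bash
ls; mkdir -p pics
python3 - <<'E'
from bench import status, viewer, env
import cv2, numpy as np
s=status.observe(); print(s, env.pinch_z)
for n in ["scene","top"]:
    cv2.imwrite(f"pics/{n}0.png",viewer.get_image(n)); c=viewer.calibration(n); print(n,{k:np.round(v,4).tolist() if not isinstance(v,str) else v for k,v in c.items()})
print(viewer.calibration("wrist"))
E
```

```text
pics
{'t': 0.0, 'qpos': array([-1.28746278e+00,  3.07555855e-01,  1.50768399e+00,  9.36195970e-08,
        1.32834112e+00, -7.34721204e-02]), 'joint_vel': array([-0.0007454 , -0.00280534, -0.00013195,  0.00018119,  0.0003979 ,
       -0.00072078]), 'joint_efforts': array([ 2.55148931e-03, -4.57549775e+01, -2.51917398e+01,  2.08307060e-04,
        1.31949745e-02,  1.25300653e-05]), 'eef_pos': array([ 0.20063816, -0.53813001,  0.23038682]), 'eef_rot': array([ 9.84127894e-01,  1.77457883e-01, -1.04081042e-04, -9.88693202e-04]), 'wrist_force': array([-1.31261144, -0.35401039, -0.41490222]), 'ft_torque': array([0.06584276, 0.04670166, 0.0355254 ]), 'grasp_force': 0.0, 'gripper_width': 0.9971159872024538} 0.0187
scene {'intrinsics': [[454.1898, 0.0, 247.297], [0.0, 454.1898, 195.4445], [0.0, 0.0, 1.0]], 'world_from_camera': [[0.5924, 0.413, -0.6917, -0.1637], [-0.8055, 0.288, -0.5179, -0.6678], [-0.0147, 0.864, 0.5033, 0.5375], [0.0, 0.0, 0.0, 1.0]]}
top {'intrinsics': [[388.3741, 0.0, 251.2401], [0.0, 388.3741, 199.9239], [0.0, 0.0, 1.0]], 'world_from_camera': [[0.0052, 0.9895, -0.1444, 0.3789], [-1.0, 0.0046, -0.0047, -0.1385], [-0.004, 0.1444, 0.9895, 0.9722], [0.0, 0.0, 0.0, 1.0]]}
{'intrinsics': array([[291.72748787,   0.        , 249.7089578 ],
       [  0.        , 291.72748787, 195.50579329],
       [  0.        ,   0.        ,   1.        ]]), 'hand_eye': array([[ 8.94080832e-04,  9.52517515e-01,  3.04482485e-01,
         7.72879551e-02],
       [ 9.99999143e-01, -1.14292879e-03,  6.39050306e-04,
        -2.33404453e-04],
       [ 9.56708407e-04,  3.04481652e-01, -9.52517721e-01,
        -1.44844214e-01],
       [ 0.00000000e+00,  0.00000000e+00,  0.00000000e+00,
         1.00000000e+00]])}
```

View pics/top0.png

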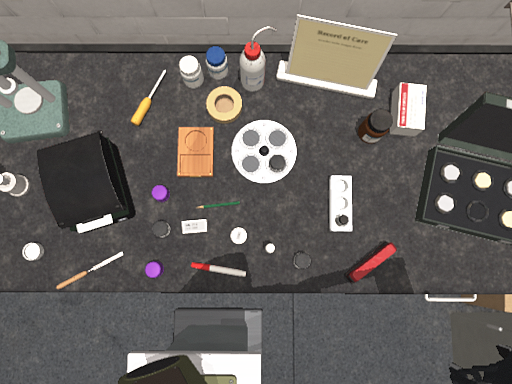

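View pics/scene0.png

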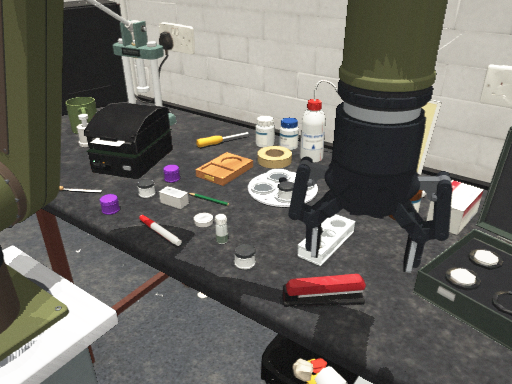

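```bash
cat > h.py <<'E'
from bench import status, viewer, env
import cv2, numpy as np
from scipy.spatial.transform import Rotation as R
def cast(n,uv,z,pose=None):
    "pixels -> world points on plane z"
    c=viewer.calibration(n); K=c["intrinsics"]
    if n=="wrist":
        T=np.eye(4); T[:3,:3]=R.from_quat(pose["eef_rot"]).as_matrix(); T[:3,3]=pose["eef_pos"]; T=T@c["hand_eye"]
    else: T=c["world_from_camera"]
    uv=np.atleast_2d(np.float64(uv)); d=np.c_[(uv-K[:2,2])/K[0,0],np.ones(len(uv))]*[1,-1,-1]
    d=d@T[:3,:3].T; return (T[:3,3]+d*((z-T[2,3])/d[:,2])[:,None])[:,:2]
E
python3 - <<'E'
from h import *
im=cv2.imread("pics/top0.png")
cv2.imwrite("pics/crop1.png",cv2.resize(im[110:290,120:380],None,fx=3,fy=3,interpolation=cv2.INTER_CUBIC))
for n,uv,z in [("cupA",(162,229),.033),("cupB",(302,260),.033),("disc",(239,236),.012),("block",(195,227),.03),("vial",(270,248),.059),("rack",(341,203),.028),("stored",(342,221),.064),("car",(264,151),.012),("seat1",(278,137),.04),("tray",(196,152),.02)]:
    print(n,cast("top",uv,z).round(3))
E
```

```text
cupA [[0.444 0.081]]
cupB [[ 0.371 -0.256]]
disc [[ 0.429 -0.104]]
block [[0.449 0.002]]
vial [[ 0.399 -0.179]]
rack [[ 0.51  -0.354]]
stored [[ 0.462 -0.347]]
car [[ 0.645 -0.166]]
seat1 [[ 0.673 -0.2  ]]
tray [[0.639 0.006]]
```

View pics/crop1.png

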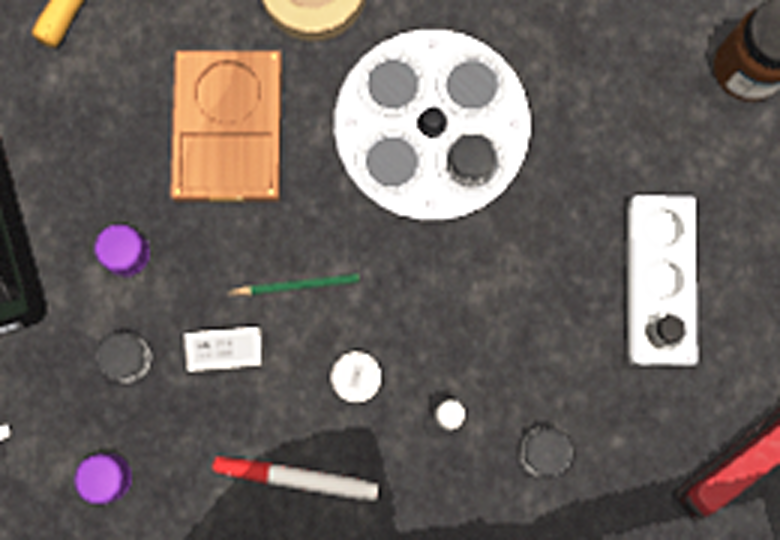

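```bash
cat >> h.py <<'E'
def go(x=None,y=None,z=None,phi=None):
    "print turn and shift in tool units to reach the target; phi = world yaw of tool x, deg"
    s=status.observe(); p=s["eef_pos"]; M=R.from_quat(s["eef_rot"]).as_matrix()
    a=np.degrees(np.arctan2(M[1,0],M[0,0])); phi=a if phi is None else phi
    t=np.array([p[i] if v is None else v for i,v in enumerate((x,y,z))])-p
    f=np.radians(phi); c,sn=np.cos(f),np.sin(f)
    N=np.array([[c,sn,0],[sn,-c,0],[0,0,-1.]])
    e=R.from_matrix(M.T@N).as_rotvec()
    print(f"t={s['t']:.2f} p={p.round(4)} yaw={a:.1f} turn={(e/.12).round(3)} shift(after turn)={(N.T@t/.5).round(4)} w={s['gripper_width']:.2f} F={s['wrist_force'].round(1)}")
E
python3 -c "
from h import *
go(.43,-.08,.28,45)"
```

```text
t=0.10 p=[ 0.2007 -0.5382  0.2305] yaw=20.4 turn=[-0.015 -0.004 -3.571] shift(after turn)=[ 0.9723 -0.3237 -0.099 ] w=1.00 F=[ 0.2  0.1 -0.4]
```

Emit:
servo_tool(series="0 0 -0.893 0 0 -0.025 0.5;0 0 -0.893 0 0 -0.025 0.5;0 0 -0.893 0 0 -0.025 0.5;0 0 -0.893 0 0 -0.025 0.5;0 0 0 0.081 -0.027 0 0.5;0 0 0 0.081 -0.027 0 0.5;0 0 0 0.081 -0.027 0 0.5;0 0 0 0.081 -0.027 0 0.5;0 0 0 0.081 -0.027 0 0.5;0 0 0 0.081 -0.027 0 0.5;0 0 0 0.081 -0.027 0 0.5;0 0 0 0.081 -0.027 0 0.5;0 0 0 0.081 -0.027 0 0.5;0 0 0 0.081 -0.027 0 0.5;0 0 0 0.081 -0.027 0 0.5;0 0 0 0.081 -0.027 0 0.5;0 0 0 0 0 0 0.5;0 0 0 0 0 0 0.5")

```text
t: 2.35
eef_pos: [0.4294, -0.0806, 0.281]
eef_rot: [0.924, 0.383, -0.001, -0.0]
wrist_force: [-0.3, 0.3, -0.1]
gripper_width: 0.751
grasp_force: 0.0
```

Run:
```python
from h import *
import pickle
s=status.observe(); im=viewer.get_image("wrist"); cv2.imwrite("pics/w1.png",im); pickle.dump(s,open("pics/w1.pkl","wb"))
go()
cv2.imwrite("pics/w1v.png",cv2.resize(im,(768,576)))
```

```text
t=2.40 p=[ 0.4294 -0.0811  0.281 ] yaw=45.0 turn=[-0.003  0.007 -0.   ] shift(after turn)=[0. 0. 0.] w=0.75 F=[-0.5 -0.2  0. ]
```

View pics/w1v.png

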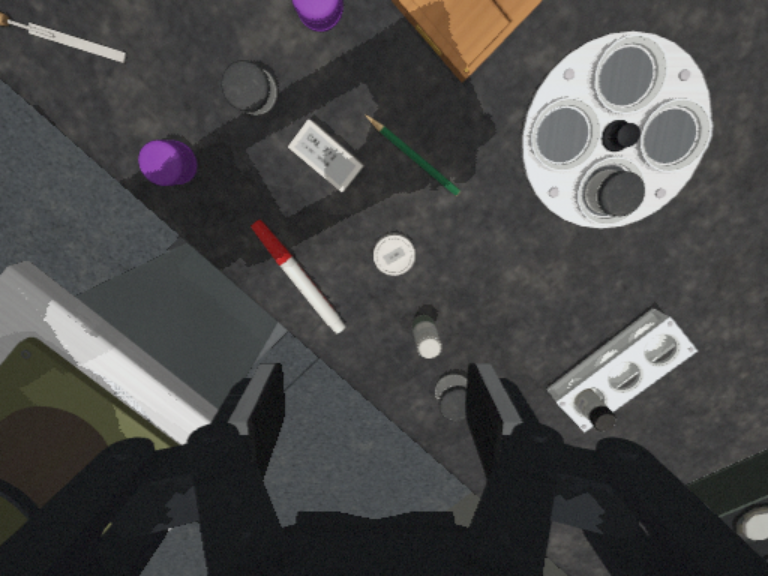

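```bash
cat >> h.py <<'E'
def blob(im,uv,tol=18):
    "region grown from a seed pixel: centroid, area, min-area rect"
    g=cv2.GaussianBlur(im,(3,3),0); m=np.zeros((im.shape[0]+2,im.shape[1]+2),np.uint8)
    cv2.floodFill(g,m,(int(uv[0]),int(uv[1])),0,(tol,)*3,(tol,)*3,4|(255<<8)|cv2.FLOODFILL_FIXED_RANGE|cv2.FLOODFILL_MASK_ONLY)
    c=max(cv2.findContours(m[1:-1,1:-1],cv2.RETR_EXTERNAL,cv2.CHAIN_APPROX_NONE)[0],key=cv2.contourArea); c=cv2.convexHull(c)
    M=cv2.moments(c); return np.array([M["m10"],M["m01"]])/M["m00"],M["m00"],cv2.boxPoints(cv2.minAreaRect(c)),c
E
python3 - <<'E'
from h import *
import pickle
s=pickle.load(open("pics/w1.pkl","rb")); W=cv2.imread("pics/w1.png"); T=cv2.imread("pics/top0.png")
cr=lambda x,y:(120+x/3,110+y/3)
L=[("cupA",(160,55),cr(122,355),.033,12),("cupB",None,cr(546,450),.033,12),("disc",(256,171),cr(345,377),.012,40),("vial",(286,232),cr(450,413),.059,40),
("seat45",(418,50),cr(392,83),.008,25),("seat-45",(447,91),cr(474,83),.008,25),("seat135",(374,90),cr(390,160),.008,25),("block",(211,97),cr(245,340),.03,45)
,("tray",(306,10),cr(225,165),.02,30),("knob",(418,88),cr(432,122),.031,20),("h43",None,cr(660,225),.028,20)]
for n,w,t,z,tol in L:
    for cam,im,p in (("wrist",W,w),("top",T,t)):
        if p is None: continue
        c,a,box,h=blob(im,p,tol); P=cast(cam,c,z,s); H=cast(cam,h[:,0],z,s)
        (cx,cy),d,_=cv2.minAreaRect((H*1000).astype(np.float32))
        print(n,cam,"px",c.round(1),"xy",P.round(4),"rect centre",round(cx,1),round(cy,1),"size",np.round(d,1),"ang",round(_,1))
for n,c in [("k",(451/1.5+0,0))]: pass
# rack corners (view px of upper deck) and hole lips
v=np.array([(548,395),(655,309),(697,349),(586,432)])/1.5
print("rack",cast("wrist",v,[.028][0],s).round(4), cast("wrist",v,.028,s).mean(0))
vt=np.array([cr(630,195),cr(697,195),cr(698,364),cr(629,364)]); print("rack top",cast("top",vt,.028).round(4),cast("top",vt,.028).mean(0))
vt=np.array([cr(176,51),cr(280,51),cr(280,199),cr(171,199)]); print("tray top",cast("top",vt,.02).round(4),cast("top",vt,.02).mean(0))
E
```

```text
cupA wrist px [162.2  56.4] xy [[0.4452 0.0886]] rect centre 445.1 88.9 size [31.5 35.7] ang 69.0
cupA top px [160.3 228.5] xy [[0.4451 0.0857]] rect centre 444.0 87.2 size [37.4 34.3] ang 84.9
cupB top px [301.6 261.1] xy [[ 0.369  -0.2551]] rect centre 369.1 -254.8 size [33.  40.7] ang 0.3
disc wrist px [262.4 169.7] xy [[ 0.4306 -0.104 ]] rect centre 430.3 -104.6 size [38.5 39.1] ang 45.1
disc top px [238.2 235.2] xy [[ 0.431  -0.1023]] rect centre 431.5 -101.8 size [34.4 34.6] ang 0.3
vial wrist px [286.  231.6] xy [[ 0.3992 -0.1804]] rect centre 399.3 -180.3 size [16.7 16.5] ang 46.9
vial top px [269.8 247.7] xy [[ 0.3996 -0.1781]] rect centre 400.1 -177.4 size [16.2 16.4] ang 0.3
seat45 wrist px [416.9  50.4] xy [[ 0.682  -0.1328]] rect centre 681.8 -133.2 size [44.  42.8] ang 1.5
seat45 top px [250.5 137.6] xy [[ 0.6814 -0.1311]] rect centre 681.7 -131.2 size [39.9 38.6] ang 0.2
seat-45 wrist px [446.2  90.3] xy [[ 0.6816 -0.201 ]] rect centre 681.6 -201.1 size [43.1 43.9] ang 45.1
seat-45 top px [276.9 137.7] xy [[ 0.6812 -0.1989]] rect centre 681.2 -198.5 size [38.6 40.5] an
[... 541 characters left out ...]
 [[0.6417 0.0093]] rect centre 642.6 8.9 size [124.8  87.4] ang 0.2
knob wrist px [413.2  90. ] xy [[ 0.6412 -0.1614]] rect centre 641.6 -162.0 size [21.6 30.3] ang 45.1
knob top px [264.3 149.5] xy [[ 0.6435 -0.1661]] rect centre 644.8 -166.4 size [ 8.9 12.6] ang 46.0
h43 top px [340.9 203. ] xy [[ 0.5099 -0.354 ]] rect centre 510.6 -353.8 size [ 47.4 134. ] ang 89.3
rack [[ 0.4426 -0.3193]
 [ 0.5741 -0.3173]
 [ 0.5797 -0.3825]
 [ 0.4435 -0.3831]] [ 0.50996755 -0.35055488]
rack top [[ 0.58   -0.3289]
 [ 0.5802 -0.3842]
 [ 0.4408 -0.3805]
 [ 0.4405 -0.3247]] [ 0.51037229 -0.35455173]
tray top [[ 0.7048  0.052 ]
 [ 0.7052 -0.0364]
 [ 0.577  -0.0389]
 [ 0.5766  0.052 ]] [0.64089657 0.00718811]
```

```bash
python3 -c "
from h import *
go(.4455,.0875,.09,45)"
```

```text
t=2.40 p=[ 0.4294 -0.0811  0.281 ] yaw=45.0 turn=[-0.003  0.007 -0.001] shift(after turn)=[ 0.2612 -0.2156  0.3821] w=0.75 F=[-0.5 -0.2  0. ]
```

Emit:
servo_tool(series="0 0 0 0.0435 -0.0359 0.02 0.5;0 0 0 0.0435 -0.0359 0.04 0.5;0 0 0 0.0435 -0.0359 0.07 0.5;0 0 0 0.0435 -0.0359 0.08 0.5;0 0 0 0.0435 -0.0359 0.08 0.5;0 0 0 0.0435 -0.0359 0.08 0.5;0 0 0 0 0 0.012 0.5;0 0 0 0 0 0 0.5;0 0 0 0 0 0 0.5")

```text
t: 3.52
eef_pos: [0.4472, 0.0868, 0.0916]
eef_rot: [0.924, 0.382, 0.001, 0.001]
wrist_force: [0.0, 0.6, -0.2]
gripper_width: 0.75
grasp_force: 0.0
```

Run:
```python
from h import *
s=status.observe(); im=viewer.get_image("wrist"); cv2.imwrite("pics/w2.png",im)
go(.4455,.0875,.012,45)
```

```text
t=3.58 p=[0.4472 0.0869 0.0917] yaw=44.9 turn=[ 0.017 -0.018 -0.013] shift(after turn)=[-0.0016 -0.0033  0.1594] w=0.75 F=[ 0.7 -0.2 -0.2]
```

View pics/w2.png

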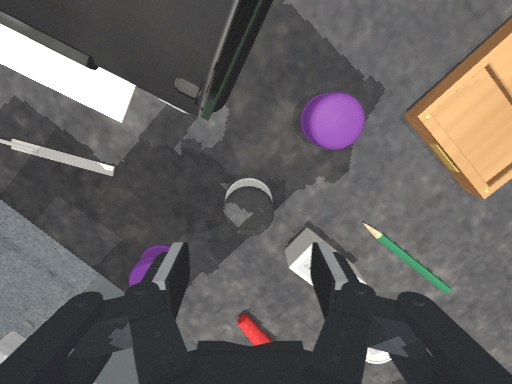

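```bash
python3 -c "
from h import *
s=status.observe()
print(cast('wrist',(249,209),.033,s), cast('wrist',[(224,205),(274,205),(249,235)],.033,s),cast('wrist',[(287,262),(308,228),(355,258)],.03,s))"
```

```text
[[0.44799513 0.08905966]] [[0.43715803 0.10437911]
 [0.46329742 0.07818859]
 [0.43299701 0.07410256]] [[ 0.4367074   0.03481214]
 [ 0.46828875  0.04509656]
 [ 0.47747398 -0.00094498]]
```

Emit:
servo_tool(series="0 0 -0.727 0 0 0 0.5;0 0 -0.727 0 0 0 0.5;0 0 -0.727 0 0 0 0.5;0 0 0 0 0 0 0.5")

```text
t: 4.08
eef_pos: [0.4468, 0.0873, 0.0914]
eef_rot: [0.866, 0.499, 0.001, 0.001]
wrist_force: [0.2, -0.7, 1.0]
gripper_width: 0.748
grasp_force: 0.0
```

Run:
```python
from h import *
go(.4475,.089,.012,60)
```

```text
t=4.08 p=[0.4468 0.0873 0.0914] yaw=59.9 turn=[ 0.017 -0.011 -0.016] shift(after turn)=[ 0.0036 -0.0004  0.1588] w=0.75 F=[ 0.2 -0.7  1. ]
```

Emit:
servo_tool(series="0 0 0 0.0036 0 0.03 0.5;0 0 0 0 0 0.04 0.5;0 0 0 0 0 0.04 0.5;0 0 0 0 0 0.03 0.5;0 0 0 0 0 0.019 0.5;0 0 0 0 0 0 0.5;0 0 0 0 0 0 -1;0 0 0 0 0 0 -1;0 0 0 0 0 0 -1;0 0 0 0 0 0 -1;0 0 0 0 0 0 -1;0 0 0 0 0 0 -1;0 0 0 0 0 0 -1;0 0 0 0 0 0 -1")

```text
t: 5.82
eef_pos: [0.4475, 0.0895, 0.0118]
eef_rot: [0.866, 0.5, 0.001, 0.0]
wrist_force: [-0.3, -0.6, 5.5]
gripper_width: 0.434
grasp_force: 59.9
```

Run:
```python
from h import *
go(.682,-.132,.15,45)
cv2.imwrite("pics/w3.png",viewer.get_image("wrist")); cv2.imwrite("pics/s3.png",viewer.get_image("scene"))
```

```text
t=5.83 p=[0.4475 0.0895 0.0118] yaw=60.0 turn=[ 0.011 -0.01   2.181] shift(after turn)=[ 0.0184  0.6448 -0.2765] w=0.43 F=[-0.3 -0.6  5.5]
```

View pics/w3.png

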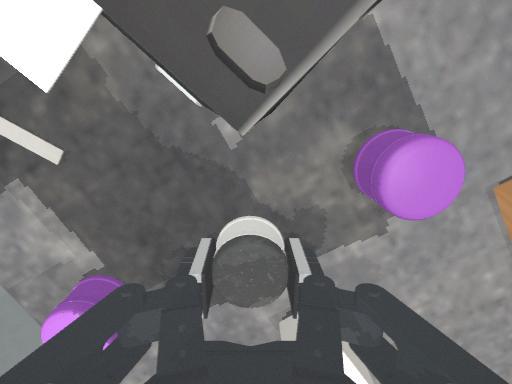

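Emit:
servo_tool(series="0 0 0 0 0 -0.02 -1;0 0 0 0 0 -0.04 -1;0 0 0 0 0 -0.07 -1;0 0 0.727 0 0 -0.06 -1;0 0 0.727 0 0 -0.06 -1;0 0 0.727 0 0 -0.03 -1;0 0 0 0.002 0.0716 0 -1;0 0 0 0.002 0.0716 0 -1;0 0 0 0.002 0.0716 0 -1;0 0 0 0.002 0.0716 0 -1;0 0 0 0.002 0.0716 0 -1;0 0 0 0.002 0.0716 0 -1;0 0 0 0.002 0.0716 0 -1;0 0 0 0.002 0.0716 0 -1;0 0 0 0.002 0.0716 0 -1;0 0 0 0 0 0 -1;0 0 0 0 0 0 -1")

```text
t: 8.05
eef_pos: [0.6803, -0.1317, 0.1508]
eef_rot: [0.924, 0.383, -0.0, -0.001]
wrist_force: [0.7, -0.1, 0.2]
gripper_width: 0.437
grasp_force: 60.2
```

Run:
```python
from h import *
go(.682,-.132,.021,45)
s=status.observe(); im=viewer.get_image("wrist"); cv2.imwrite("pics/w4.png",im)
print("cup offset", cast("wrist",(250,270),s["eef_pos"][2]+.021,s)-s["eef_pos"][:2])
```

```text
t=8.05 p=[ 0.6803 -0.1317  0.1508] yaw=45.0 turn=[-0.012  0.003 -0.002] shift(after turn)=[0.002  0.0029 0.2596] w=0.44 F=[ 0.7 -0.1  0.2]
cup offset [[-0.00025081  0.00021455]]
```

View pics/w4.png

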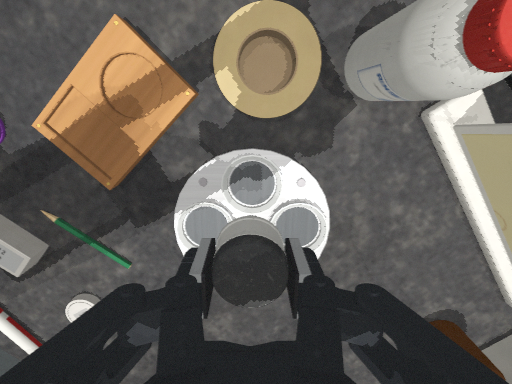

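Run:
```python
from h import *
s=status.observe(); im=cv2.imread("pics/w4.png")
for p in [(252,185),(208,225),(300,225)]:
    c=blob(im,p,30); print(c[0].round(1),c[1],cast("wrist",c[0],.008,s).round(4), cast("wrist",p,.008,s).round(4))
print("bottle",cast("top",(253,88),0),cast("top",(222,105),.02))
p=np.array([(35,126),(117,15),(196,97),(112,188)]); q=cast("wrist",p,.02,s); print("tray",q.round(4),q.mean(0))
print("disc pocket",cast("wrist",(133,84),.02,s))
```

```text
[250.8 181.8] 1505.5 [[ 0.6803 -0.1313]] [[ 0.6788 -0.1346]]
[246.  233.1] 6360.0 [[ 0.6362 -0.1683]] [[ 0.6142 -0.1329]]
[250.7 243.5] 9127.0 [[ 0.6311 -0.1807]] [[ 0.6839 -0.2023]]
bottle [[ 0.81943342 -0.13698664]] [[ 0.76400538 -0.05755749]]
tray [[ 0.5791  0.0494]
 [ 0.705   0.0506]
 [ 0.7033 -0.0387]
 [ 0.5813 -0.037 ]] [0.6421528 0.0060788]
disc pocket [[0.67193723 0.0079684 ]]
```

Emit:
servo_tool(series="0 0 0 0.001 0.001 0.04 -1;0 0 0 0 0 0.06 -1;0 0 0 0 0 0.06 -1;0 0 0 0 0 0.05 -1;0 0 0 0 0 0.025 -1;0 0 0 0 0 0.015 -1;0 0 0 0 0 0.010 -1;0 0 0 0 0 0 -1;0 0 0 0 0 0 -1")

```text
t: 9.22
eef_pos: [0.6824, -0.1322, 0.0216]
eef_rot: [0.924, 0.383, 0.001, 0.0]
wrist_force: [-0.1, -0.4, 0.2]
gripper_width: 0.435
grasp_force: 60.2
```

Emit:
servo_tool(series="0 0 0 -0.001 0 0.003 -1;0 0 0 0 0 0 -1;0 0 0 0 0 0 0.3;0 0 0 0 0 0 0.3;0 0 0 0 0 0 0.3;0 0 0 0 0 0 0.3;0 0 0 0 0 -0.02 0.3;0 0 0 0 0 -0.04 0.3;0 0 0 0 0 -0.08 0.3;0 0 0 0 0 -0.08 0.3;0 0 0 0 0 -0.06 0.4;0 0 0 0 0 0 0.4")

```text
t: 10.72
eef_pos: [0.6838, -0.133, 0.1637]
eef_rot: [0.924, 0.383, 0.003, 0.002]
wrist_force: [0.3, -0.5, -0.5]
gripper_width: 0.698
grasp_force: 0.0
```

Run:
```python
from h import *
go(.369,-.255,.16,0)
cv2.imwrite("pics/w5.png",viewer.get_image("wrist"))
```

```text
t=10.72 p=[ 0.6838 -0.133   0.1637] yaw=45.0 turn=[ 0.04  -0.054  6.546] shift(after turn)=[-0.6296  0.2441  0.0073] w=0.70 F=[ 0.3 -0.5 -0.5]
```

View pics/w5.png

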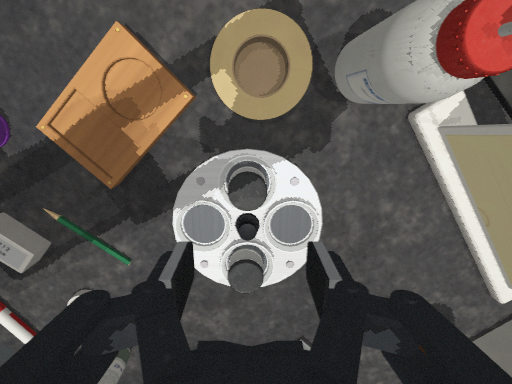

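Run:
```python
from h import *
go(.369,-.255,.15,-45)
```

```text
t=10.78 p=[ 0.6824 -0.1326  0.1614] yaw=45.0 turn=[ 9.0000e-03 -3.4000e-02  1.3091e+01] shift(after turn)=[-0.2701  0.6163  0.0227] w=0.70 F=[ 0.2  0.3 -0.4]
```

Emit:
servo_tool(series="0.01 -0.01 0.935 0 0 0 0.4;0.01 -0.01 0.935 0 0 0 0.4;0.01 -0.01 0.935 0 0 0 0.4;0.01 -0.01 0.935 0 0 0 0.4;0 -0.01 0.935 0 0 0 0.4;0 0 0.935 0 0 0 0.4;0 0 0.935 0 0 0 0.4;0 0 0.935 0 0 0 0.4;0 0 0.935 0 0 0 0.4;0 0 0.935 0 0 0 0.4;0 0 0.935 0 0 0 0.4;0 0 0.935 0 0 0 0.4;0 0 0.935 0 0 0 0.4;0 0 0.935 0 0 0 0.4;0 0 0 0 0 0 0.4")

```text
t: 12.65
eef_pos: [0.6804, -0.1321, 0.1574]
eef_rot: [0.924, -0.382, -0.005, 0.001]
wrist_force: [0.5, -0.2, 0.5]
gripper_width: 0.704
grasp_force: 0.0
```

Run:
```python
from h import *
go(.369,-.255,.15,-45)
```

```text
t=12.65 p=[ 0.6804 -0.1321  0.1574] yaw=-44.9 turn=[0.053 0.077 0.01 ] shift(after turn)=[-0.2665  0.6141  0.0149] w=0.70 F=[ 0.5 -0.2  0.5]
```

Emit:
servo_tool(series="0.05 0.07 0 0 0 0 0.4;0 0 0 -0.0296 0.0682 0.0015 0.4;0 0 0 -0.0296 0.0682 0.0015 0.4;0 0 0 -0.0296 0.0682 0.0015 0.4;0 0 0 -0.0296 0.0682 0.0015 0.4;0 0 0 -0.0296 0.0682 0.0015 0.4;0 0 0 -0.0296 0.0682 0.0015 0.4;0 0 0 -0.0296 0.0682 0.0015 0.4;0 0 0 -0.0296 0.0682 0.0015 0.4;0 0 0 -0.0296 0.0682 0.0015 0.4;0 0 0 0 0 0 0.4;0 0 0 0 0 0 0.4")

```text
t: 14.15
eef_pos: [0.3708, -0.2554, 0.1521]
eef_rot: [0.924, -0.383, 0.002, -0.0]
wrist_force: [-0.2, 0.3, 0.0]
gripper_width: 0.7
grasp_force: 0.0
```

Run:
```python
from h import *
s=status.observe(); im=viewer.get_image("wrist"); cv2.imwrite("pics/w6.png",im)
go(.369,-.255,.012,-45)
for p in [(.369,-.255,.033)]:
    c=viewer.calibration("wrist"); T=np.eye(4); T[:3,:3]=R.from_quat(s["eef_rot"]).as_matrix(); T[:3,3]=s["eef_pos"]; T=T@c["hand_eye"]
    q=np.linalg.inv(T)@[*p,1]; q=c["intrinsics"]@(q[:3]*[1,-1,-1]); print("expected px",q[:2]/q[2])
```

```text
t=14.20 p=[ 0.3712 -0.2554  0.1521] yaw=-45.0 turn=[-0.016 -0.028  0.005] shift(after turn)=[-0.0037  0.0025  0.2802] w=0.70 F=[ 0.4  0.4 -0.6]
expected px [250.44979289 190.32042205]
```

View pics/w6.png

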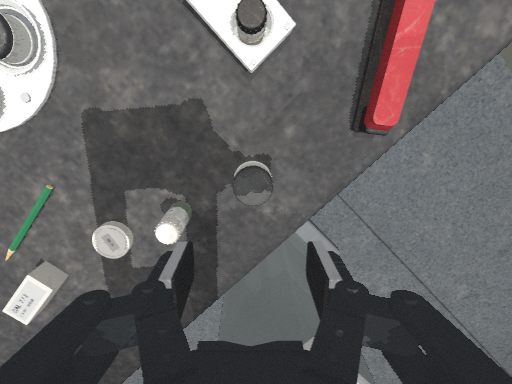

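Run:
```python
from h import *
s=status.observe()
P=cast("wrist",(253,186.5),.033,s)[0]; print(P, cast("wrist",(170,232.5),.059,s), cast("wrist",(112.5,240),.012,s))
go(*P,.012,-45)
```

```text
[ 0.37038018 -0.25930582] [[ 0.39774672 -0.18180771]] [[ 0.43036209 -0.10573909]]
t=14.20 p=[ 0.3712 -0.2554  0.1521] yaw=-45.0 turn=[-0.016 -0.028  0.005] shift(after turn)=[0.0044 0.0067 0.2802] w=0.70 F=[ 0.4  0.4 -0.6]
```

Emit:
servo_tool(series="0 0 0 0.0035 0.005 0.04 0.4;0 0 0 0 0 0.06 0.4;0 0 0 0 0 0.06 0.4;0 0 0 0 0 0.06 0.4;0 0 0 0 0 0.04 0.4;0 0 0 0 0 0.02 0.4;0 0 0 0 0 0 0.4;0 0 0 0 0 0 -1;0 0 0 0 0 0 -1;0 0 0 0 0 0 -1;0 0 0 0 0 0 -1;0 0 0 0 0 0 -1;0 0 0 0 0 0 -1;0 0 0 0 0 0 -1")

```text
t: 15.95
eef_pos: [0.3709, -0.2588, 0.0129]
eef_rot: [0.924, -0.383, 0.002, 0.0]
wrist_force: [0.3, 1.2, 6.5]
gripper_width: 0.431
grasp_force: 60.3
```

Run:
```python
from h import *
s=status.observe(); im=viewer.get_image("wrist"); cv2.imwrite("pics/w7.png",im)
go(.682,-.201,.15,-45)
c=blob(im,(250,272),14); print(c[0],c[1],cast("wrist",c[0],.033,s)-s["eef_pos"][:2])
```

```text
t=16.00 p=[ 0.3709 -0.2588  0.0129] yaw=-45.0 turn=[-0.015 -0.038 -0.001] shift(after turn)=[ 0.3582 -0.5217 -0.2743] w=0.43 F=[1.3 0.8 6.3]
[241.146087   280.86653719] 6693.5 [[-0.00232314  0.00760115]]
```

Emit:
servo_tool(series="0 0 0 0 0 -0.02 -1;0 0 0 0 0 -0.04 -1;0 0 0 0 0 -0.07 -1;0 0 0 0 0 -0.07 -1;0 0 0 0 0 -0.05 -1;0 0 0 0.0398 -0.058 -0.024 -1;0 0 0 0.0398 -0.058 0 -1;0 0 0 0.0398 -0.058 0 -1;0 0 0 0.0398 -0.058 0 -1;0 0 0 0.0398 -0.058 0 -1;0 0 0 0.0398 -0.058 0 -1;0 0 0 0.0398 -0.058 0 -1;0 0 0 0.0398 -0.058 0 -1;0 0 0 0.0398 -0.058 0 -1;0 0 0 0 0 0 -1;0 0 0 0 0 0 -1")

```text
t: 18.0
eef_pos: [0.6798, -0.2002, 0.1494]
eef_rot: [0.924, -0.383, 0.0, 0.0]
wrist_force: [-0.8, -0.7, -0.6]
gripper_width: 0.431
grasp_force: 60.1
```

Run:
```python
from h import *
s=status.observe(); im=viewer.get_image("wrist"); cv2.imwrite("pics/w8.png",im)
go(.6815,-.2005,.0215,-45)
```

```text
t=18.05 p=[ 0.6795 -0.2004  0.1496] yaw=-45.0 turn=[-0.003 -0.007 -0.002] shift(after turn)=[ 0.0029 -0.0026  0.2561] w=0.43 F=[ 0.1  0.  -0.1]
```

View pics/w8.png

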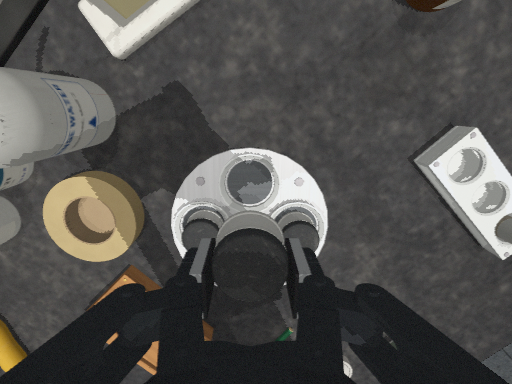

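Run:
```python
from h import *
s=status.observe(); print(cast("wrist",(250,181.5),.008,s),cast("wrist",[(467,165),(490,196)],.028,s))
```

```text
[[ 0.67952452 -0.20139896]] [[ 0.55227087 -0.35881173]
 [ 0.51047384 -0.35791941]]
```

Emit:
servo_tool(series="0 0 0 0.0025 -0.002 0.04 -1;0 0 0 0 0 0.06 -1;0 0 0 0 0 0.06 -1;0 0 0 0 0 0.05 -1;0 0 0 0 0 0.025 -1;0 0 0 0 0 0.015 -1;0 0 0 0 0 0.006 -1;0 0 0 0 0 0 -1;0 0 0 0 0 0 -1")

```text
t: 19.18
eef_pos: [0.6835, -0.2008, 0.0226]
eef_rot: [0.924, -0.383, 0.002, -0.0]
wrist_force: [0.4, -0.0, -1.0]
gripper_width: 0.431
grasp_force: 60.1
```

Emit:
servo_tool(series="0 0 0 -0.003 0.003 0 -1;0 0 0 0 0 0.003 -1;0 0 0 0 0 0 -1;0 0 0 0 0 0 0.3;0 0 0 0 0 0 0.3;0 0 0 0 0 0 0.3;0 0 0 0 0 0 0.3;0 0 0 0 0 -0.02 0.3;0 0 0 0 0 -0.04 0.3;0 0 0 0 0 -0.08 0.3;0 0 0 0 0 -0.08 0.3;0 0 0 0 0 -0.06 0.3;0 0 0 0 0 0 0.3")

```text
t: 20.8
eef_pos: [0.683, -0.2014, 0.1657]
eef_rot: [0.924, -0.383, 0.006, -0.0]
wrist_force: [1.3, 0.7, 0.3]
gripper_width: 0.652
grasp_force: 0.0
```

Run:
```python
from h import *
im=viewer.get_image("wrist"); cv2.imwrite("pics/w9.png",im)
go(.3985,-.1805,.15,0)
```

```text
t=20.85 p=[ 0.6816 -0.2009  0.1632] yaw=-45.0 turn=[-6.000e-03 -6.500e-02 -6.544e+00] shift(after turn)=[-0.5662 -0.0408  0.0264] w=0.65 F=[-0.8 -1.2  0. ]
```

View pics/w9.png

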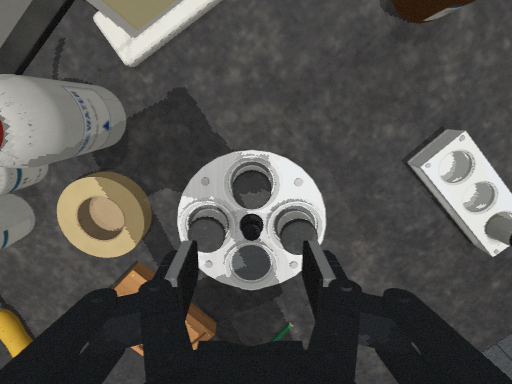

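Emit:
servo_tool(series="0 0 -0.935 0 0 0 0.3;0 0 -0.935 0 0 0 0.3;0 0 -0.935 0 0 0 0.3;0 0 -0.935 0 0 0 0.3;0 0 -0.935 0 0 0 0.3;0 0 -0.935 0 0 0 0.3;0 0 -0.935 0 0 0 0.3;0 0 0 0 0 0 0.3;0 0 0 -0.063 -0.0045 0.003 0.3;0 0 0 -0.063 -0.0045 0.003 0.3;0 0 0 -0.063 -0.0045 0.003 0.3;0 0 0 -0.063 -0.0045 0.003 0.3;0 0 0 -0.063 -0.0045 0.003 0.3;0 0 0 -0.063 -0.0045 0.003 0.3;0 0 0 -0.063 -0.0045 0.003 0.3;0 0 0 -0.063 -0.0045 0.003 0.3;0 0 0 -0.063 -0.0045 0.003 0.3;0 0 0 0 0 0 0.3;0 0 0 0 0 0 0.3")

```text
t: 23.22
eef_pos: [0.3977, -0.1806, 0.1461]
eef_rot: [1.0, -0.001, 0.002, 0.001]
wrist_force: [0.2, -0.4, 0.2]
gripper_width: 0.651
grasp_force: 0.0
```

```bash
cat >> h.py <<'E'
def proj(p,s):
    c=viewer.calibration("wrist"); T=np.eye(4); T[:3,:3]=R.from_quat(s["eef_rot"]).as_matrix(); T[:3,3]=s["eef_pos"]; T=T@c["hand_eye"]
    q=np.linalg.inv(T)@[*p,1]; q=c["intrinsics"]@(q[:3]*[1,-1,-1]); return q[:2]/q[2]
E
python3 - <<'E'
from h import *
s=status.observe(); im=viewer.get_image("wrist"); cv2.imwrite("pics/w10.png",im)
go(.3985,-.1805,.027,0)
for n,p in (("vial",(.3985,-.1805,.059)),("disc",(.431,-.104,.012))):
    q=proj(p,s); 
    for tol in (30,50): b=blob(im,q,tol); print(n,q,b[0],b[1],cast("wrist",b[0],p[2],s))
E
```

```text
t=23.27 p=[ 0.3981 -0.1808  0.1461] yaw=-0.1 turn=[ 0.01  -0.032 -0.007] shift(after turn)=[ 0.0008 -0.0005  0.2382] w=0.65 F=[-0.5  0.9  0.3]
vial [249.58467467 198.45579097] [249.64830752 199.47504303] 290.5 [[ 0.39760103 -0.18055274]]
vial [249.58467467 198.45579097] [249.55378908 199.24218336] 314.5 [[ 0.39780663 -0.18047364]]
disc [169.66421968 150.98473483] [169.44444444 149.07936508] 10.5 [[ 0.43282158 -0.1039415 ]]
disc [169.66421968 150.98473483] [169.05452292 151.21561338] 134.5 [[ 0.43077916 -0.10339777]]
```

Emit:
servo_tool(series="0 0 0 0 0 0.04 0.3;0 0 0 0 0 0.06 0.3;0 0 0 0 0 0.06 0.3;0 0 0 0 0 0.05 0.3;0 0 0 0 0 0.028 0.3;0 0 0 0 0 0 0.3;0 0 0 0 0 0 -1;0 0 0 0 0 0 -1;0 0 0 0 0 0 -1;0 0 0 0 0 0 -1;0 0 0 0 0 0 -1;0 0 0 0 0 0 -1;0 0 0 0 0 0 -1;0 0 0 0 0 0 -1;0 0 0 0 0 -0.02 -1;0 0 0 0 0 -0.04 -1;0 0 0 0 0 -0.08 -1;0 0 0 0 0 -0.08 -1;0 0 0 0 0 -0.04 -1;0 0 0 0 0 0 -1")

```text
t: 25.78
eef_pos: [0.3976, -0.1808, 0.1586]
eef_rot: [1.0, 0.0, 0.003, 0.001]
wrist_force: [-0.7, 0.3, 0.2]
gripper_width: 0.246
grasp_force: 58.7
```

Run:
```python
from h import *
go(.552,-.356,.15,0)
```

```text
t=25.77 p=[ 0.3976 -0.1808  0.1586] yaw=0.0 turn=[ 0.022 -0.048  0.   ] shift(after turn)=[0.3087 0.3504 0.0172] w=0.25 F=[-0.7  0.3  0.2]
```

Emit:
servo_tool(series="0 0 0 0.0441 0.05 0 -1;0 0 0 0.0441 0.05 0 -1;0 0 0 0.0441 0.05 0 -1;0 0 0 0.0441 0.05 0 -1;0 0 0 0.0441 0.05 0 -1;0 0 0 0.0441 0.05 0 -1;0 0 0 0.0441 0.05 0 -1;0 0 0 0 0 0 -1;0 0 0 0 0 0 -1")

```text
t: 26.9
eef_pos: [0.5498, -0.3542, 0.1555]
eef_rot: [1.0, -0.0, -0.0, -0.001]
wrist_force: [0.1, -0.3, -0.2]
gripper_width: 0.249
grasp_force: 58.7
```

Run:
```python
from h import *
s=status.observe(); im=viewer.get_image("wrist"); cv2.imwrite("pics/w11.png",im)
go(.552,-.356,.08,0); print(proj((.552,-.356,.028),s),proj((.51,-.356,.028),s),proj((*s["eef_pos"][:2],s["eef_pos"][2]+.031),s))
```

```text
t=26.95 p=[ 0.5497 -0.354   0.156 ] yaw=0.0 turn=[-0.015  0.004  0.001] shift(after turn)=[0.0045 0.0041 0.1519] w=0.25 F=[-0.3 -0.2 -0.2]
[252.06454419 183.44535434] [251.93043379 223.51074364] [249.65913742 281.48878183]
```

View pics/w11.png

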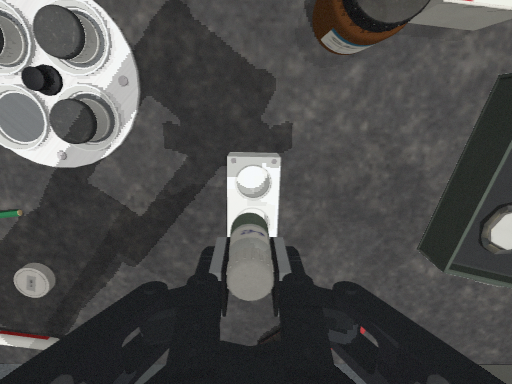

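Run:
```python
from h import *
s=status.observe(); im=cv2.imread("pics/w11.png")
print(cast("wrist",[(253.7,181)],.028,s))
print(im[150:212:2,254].mean(1).astype(int)); print("row181",im[181,224:290:2].mean(1).astype(int)); print("row160",im[160,224:290:2].mean(1).astype(int))
```

```text
[[ 0.55434849 -0.35743752]]
[ 50 116 138 138 200 200 200 185 232 248 248 248 248 246 247 247 247 247
 247 189 186 159 152 148 214 214 230 230 240 221 240]
row181 [ 70  67 248 248 248 241 222 239 246 247 248 248 248 248 247 247 246 247
 247 247 161 152 152 206 241 248 246 247  94  78  79  78  69]
row160 [ 51  42 200 189 155 155 192 200 200 200 200 201 201 201 200 200 200 201
 198 199 202 200 200 199 168 157 173 200 159  76  74  75  73]
```

Emit:
servo_tool(series="0 0 0 0.008 0.0046 0.03 -1;0 0 0 0 0 0.06 -1;0 0 0 0 0 0.05 -1;0 0 0 0 0 0.03 -1;0 0 0 0 0 0 -1;0 0 0 0 0 0 -1")

```text
t: 27.7
eef_pos: [0.5561, -0.3579, 0.0731]
eef_rot: [1.0, 0.0, 0.002, 0.001]
wrist_force: [-0.3, -0.6, -0.5]
gripper_width: 0.247
grasp_force: 58.7
```

Run:
```python
from h import *
s=status.observe(); im=viewer.get_image("wrist"); cv2.imwrite("pics/w12.png",im)
go(.5537,-.3563,.0335,0)
```

```text
t=27.75 p=[ 0.5562 -0.3581  0.0735] yaw=0.0 turn=[ 0.015 -0.035  0.001] shift(after turn)=[-0.0051 -0.0036  0.0799] w=0.25 F=[ 0.  -0.6 -0.1]
```

Emit:
servo_tool(series="0 0 0 -0.003 -0.0025 0.02 -1;0 0 0 0 0 0.02 -1;0 0 0 0 0 0.02 -1;0 0 0 0 0 0.014 -1;0 0 0 0 0 0 -1;0 0 0 0 0 0 -1")

```text
t: 28.5
eef_pos: [0.5543, -0.3565, 0.0354]
eef_rot: [1.0, -0.0, 0.001, 0.0]
wrist_force: [0.4, 0.3, -0.5]
gripper_width: 0.245
grasp_force: 58.7
```

Emit:
servo_tool(series="0 0 0 0 0 0.003 -1;0 0 0 0 0 0.001 -1;0 0 0 0 0 0 -1;0 0 0 0 0 0 -1")

```text
t: 29.0
eef_pos: [0.5541, -0.3564, 0.0335]
eef_rot: [1.0, 0.0, 0.001, 0.0]
wrist_force: [-0.4, -0.6, -0.9]
gripper_width: 0.253
grasp_force: 58.7
```

Emit:
servo_tool(series="0 0 0 0 0 0 -0.2;0 0 0 0 0 0 -0.2;0 0 0 0 0 0 0;0 0 0 0 0 0 0.1;0 0 0 0 0 0 0.1;0 0 0 0 0 -0.02 0.1;0 0 0 0 0 -0.04 0.1;0 0 0 0 0 -0.08 0.1;0 0 0 0 0 -0.08 0.1;0 0 0 0 0 -0.04 0.3;0 0 0 0 0 0 0.3;0 0 0 0 0 0 0.3")

```text
t: 30.5
eef_pos: [0.5532, -0.3559, 0.1627]
eef_rot: [1.0, -0.0, 0.001, -0.0]
wrist_force: [-0.3, 0.2, -1.1]
gripper_width: 0.65
grasp_force: 0.0
```

Run:
```python
from h import *
s=status.observe(); im=viewer.get_image("wrist"); cv2.imwrite("pics/w13.png",im)
go(.431,-.104,.16,0)
q=proj((.5541,-.3564,.064),s); b=blob(im,q,40); print(q,b[0],b[1],cast("wrist",b[0],.064,s))
```

```text
t=30.55 p=[ 0.5529 -0.3557  0.1621] yaw=-0.0 turn=[-0.007 -0.005 -0.   ] shift(after turn)=[-0.2438 -0.5034  0.0042] w=0.65 F=[ 0.1  1.1 -0.3]
[250.47121137 193.89148699] [250.07580622 219.28075199] 5762.5 [[ 0.53016288 -0.35608405]]
```

Emit:
servo_tool(series="0 0 0 -0.0271 -0.056 0 0.4;0 0 0 -0.0271 -0.056 0 0.4;0 0 0 -0.0271 -0.056 0 0.4;0 0 0 -0.0271 -0.056 0 0.4;0 0 0 -0.0271 -0.056 0 0.4;0 0 0 -0.0271 -0.056 0 0.4;0 0 0 -0.0271 -0.056 0 0.4;0 0 0 -0.0271 -0.056 0 0.4;0 0 0 -0.0271 -0.056 0 0.4;0 0 0 0 0 0 0.4;0 0 0 0 0 0 0.4;0 0 0 0 0 0 0.4")

```text
t: 32.05
eef_pos: [0.4326, -0.1052, 0.1628]
eef_rot: [1.0, -0.0, 0.001, 0.0]
wrist_force: [-0.1, 0.3, 0.7]
gripper_width: 0.699
grasp_force: 0.0
```

Run:
```python
from h import *
s=status.observe(); im=viewer.get_image("wrist"); cv2.imwrite("pics/w14.png",im)
q=proj((.431,-.104,.012),s); m=(cv2.cvtColor(im,cv2.COLOR_BGR2HSV)[:,:,2]>130).astype(np.uint8)
n,l,st,ce=cv2.connectedComponentsWithStats(m)
for i in range(1,n):
    if st[i,4]>300: print(st[i],ce[i].round(1),cast("wrist",ce[i],.012,s).round(4))
print(q); go(.431,-.104,.005,0)
```

```text
[  65    0  107   19 1948] [118.1   8.9] [[0.5888 0.0113]]
[ 245    0  149   42 4341] [317.4  16.6] [[ 0.5828 -0.1655]]
[ 462   20   50  155 5015] [493.2 110.5] [[ 0.5026 -0.3422]]
[   2   50   46   47 1645] [24.7 72.9] [[0.5364 0.106 ]]
[ 103  145   74   39 2180] [140.  164.2] [[0.4494 0.0077]]
[ 230  162   39   39 1179] [248.8 181.4] [[ 0.4311 -0.1042]]
[146 239  31  13 301] [160.3 244.9] [[ 0.3574 -0.0047]]
[193 244  73  22 921] [228.8 255.4] [[ 0.3441 -0.0814]]
[ 40 247  35  31 849] [ 57.1 262.1] [[0.3355 0.1157]]
[ 98 363  46  21 777] [122.7 373.9] [[0.1687 0.0624]]
[248.60634694 181.54305003]
t=32.10 p=[ 0.4325 -0.1052  0.1628] yaw=-0.0 turn=[ 0.007 -0.022 -0.006] shift(after turn)=[-0.0029 -0.0023  0.3155] w=0.70 F=[-0.4 -0.8 -0.3]
```

Emit:
servo_tool(series="0 0 0 -0.002 -0.002 0.04 0.4;0 0 0 0 0 0.06 0.4;0 0 0 0 0 0.06 0.4;0 0 0 0 0 0.06 0.4;0 0 0 0 0 0.05 0.4;0 0 0 0 0 0.03 0.4;0 0 0 0 0 0.012 0.4;0 0 0 0 0 0 0.4;0 0 0 0 0 0 0.4")

```text
t: 33.22
eef_pos: [0.4318, -0.1037, 0.0074]
eef_rot: [1.0, -0.0, 0.002, 0.0]
wrist_force: [-0.1, -0.6, 0.2]
gripper_width: 0.698
grasp_force: 0.0
```

Run:
```python
from h import *
go(.431,-.104,.005,0)
```

```text
t=33.23 p=[ 0.4318 -0.1037  0.0074] yaw=-0.0 turn=[ 0.008 -0.03  -0.002] shift(after turn)=[-0.0016  0.0005  0.0048] w=0.70 F=[-0.1 -0.6  0.2]
```

Emit:
servo_tool(series="0 -0.02 0 -0.001 0 0.0048 0.4;0 0 0 0 0 0 -1;0 0 0 0 0 0 -1;0 0 0 0 0 0 -1;0 0 0 0 0 0 -1;0 0 0 0 0 0 -1;0 0 0 0 0 0 -1;0 0 0 0 0 0 -1;0 0 0 0 0 0 -1")

```text
t: 34.35
eef_pos: [0.4309, -0.1035, 0.0053]
eef_rot: [1.0, 0.0, 0.001, 0.0]
wrist_force: [-1.4, 0.2, 7.5]
gripper_width: 0.428
grasp_force: 59.1
```

Run:
```python
from h import *
go(.6695,.008,.15,0)
```

```text
t=34.35 p=[ 0.4309 -0.1035  0.0053] yaw=0.0 turn=[ 0.008 -0.008  0.002] shift(after turn)=[ 0.4772 -0.223  -0.2893] w=0.43 F=[-1.4  0.2  7.5]
```

Emit:
servo_tool(series="0 0 0 0 0 -0.02 -1;0 0 0 0 0 -0.04 -1;0 0 0 0 0 -0.07 -1;0 0 0 0 0 -0.07 -1;0 0 0 0 0 -0.06 -1;0 0 0 0.0597 -0.0279 -0.03 -1;0 0 0 0.0597 -0.0279 0 -1;0 0 0 0.0597 -0.0279 0 -1;0 0 0 0.0597 -0.0279 0 -1;0 0 0 0.0597 -0.0279 0 -1;0 0 0 0.0597 -0.0279 0 -1;0 0 0 0.0597 -0.0279 0 -1;0 0 0 0.0597 -0.0279 0 -1;0 0 0 0 0 0 -1;0 0 0 0 0 0 -1;0 0 0 0 0 0 -1")

```text
t: 36.35
eef_pos: [0.6682, 0.0079, 0.1495]
eef_rot: [1.0, -0.0, -0.001, 0.0]
wrist_force: [-0.5, -0.9, -1.1]
gripper_width: 0.429
grasp_force: 60.3
```

Run:
```python
from h import *
s=status.observe(); im=viewer.get_image("wrist"); cv2.imwrite("pics/w15.png",im)
go(.6695,.008,.05,0)
m=cv2.inRange(cv2.cvtColor(im,cv2.COLOR_BGR2HSV),(5,90,60),(25,255,255)); n,l,st,ce=cv2.connectedComponentsWithStats(m)
for i in range(1,n):
    if st[i,4]>800: print(st[i],ce[i].round(1))
print([proj((x,y,.02),s).round(1) for x,y in ((.579,.052),(.7045,.052),(.7045,-.037),(.579,-.037))])
t=viewer.get_image("top"); cv2.imwrite("pics/t15.png",t)
```

```text
t=36.40 p=[0.6684 0.0079 0.1496] yaw=-0.0 turn=[ 0.005  0.007 -0.004] shift(after turn)=[ 0.0022 -0.0002  0.1991] w=0.43 F=[ 0.1 -0.5 -1.2]
[  68   51   49   89 2610] [92.7 96.2]
[ 203  144   95   94 7246] [250.5 184. ]
[array([208.5, 265.3]), array([202.8, 147.8]), array([297.7, 147.8]), array([291.7, 265.4])]
```

Emit:
servo_tool(series="0 0 0 0.002 0 0.04 -1;0 0 0 0 0 0.06 -1;0 0 0 0 0 0.06 -1;0 0 0 0 0 0.05 -1;0 0 0 0 0 0.025 -1;0 0 0 0 0 0.015 -1;0 0 0 0 0 0.006 -1;0 0 0 0 0 0 -1;0 0 0 0 0 0 -1")

```text
t: 37.58
eef_pos: [0.6711, 0.0082, 0.0223]
eef_rot: [1.0, 0.0, 0.001, 0.0]
wrist_force: [0.7, 0.2, -2.0]
gripper_width: 0.431
grasp_force: 60.3
```

Emit:
servo_tool(series="0 0 0 -0.002 0 0.003 -1;0 0 0 0 0 0.002 -1;0 0 0 0 0 0 -1;0 0 0 0 0 0 -1")

```text
t: 38.08
eef_pos: [0.6694, 0.0082, 0.0194]
eef_rot: [1.0, 0.0, 0.0, 0.0]
wrist_force: [-2.0, 0.5, 4.0]
gripper_width: 0.43
grasp_force: 60.9
```

Emit:
servo_tool(series="0 0 0 0 0 0 0.1;0 0 0 0 0 0 0.1;0 0 0 0 0 0 0.3;0 0 0 0 0 0 0.3;0 0 0 0 0 -0.02 0.3;0 0 0 0 0 -0.04 0.3;0 0 0 0 0 -0.08 0.3;0 0 0 0 0 -0.08 0.3;0 0 0 0 0 -0.04 0.3;0 0 0 0 0 0 0.3;0 0 0 0 0 0 0.3")

```text
t: 39.45
eef_pos: [0.6687, 0.0083, 0.1484]
eef_rot: [1.0, 0.0, -0.001, 0.0]
wrist_force: [0.3, 0.4, 0.7]
gripper_width: 0.653
grasp_force: 0.0
```

Run:
```python
from h import *
s=status.observe(); im=viewer.get_image("wrist"); cv2.imwrite("pics/w16.png",im)
m=(cv2.cvtColor(im,cv2.COLOR_BGR2HSV)[:,:,1]<60).astype(np.uint8)*(im.mean(2)>120).astype(np.uint8)
n,l,st,ce=cv2.connectedComponentsWithStats(m)
for i in range(1,n):
    if st[i,4]>300: print(st[i],ce[i].round(1),cast("wrist",ce[i],.026,s).round(4))
im=cv2.imread("pics/w14.png")
go(.452,.002,.15,95); go(.452,.002,.15,85)
```

```text
[104   0  26  57 476] [115.9  26.9] [[0.8039 0.1171]]
[212   0  50  15 499] [236.8   6.2] [[0.8185 0.0188]]
[ 394    0   89   26 1158] [431.3  10.6] [[ 0.8156 -0.1366]]
[  339   121   165   153 13306] [412.2 198.4] [[ 0.6576 -0.1483]]
[ 229  167   42   40 1313] [249.8 186.2] [[0.6696 0.0083]]
t=39.50 p=[0.6684 0.0083 0.1477] yaw=0.0 turn=[-1.3000e-02  1.8000e-02 -1.3817e+01] shift(after turn)=[ 0.0251 -0.4323 -0.0045] w=0.65 F=[-0.5 -0.8 -0.2]
t=39.50 p=[0.6684 0.0083 0.1477] yaw=0.0 turn=[-1.2000e-02  1.8000e-02 -1.2362e+01] shift(after turn)=[-0.0504 -0.4301 -0.0045] w=0.65 F=[-0.5 -0.8 -0.2]
```

Emit:
servo_tool(series="0 0 -0.921 0 0 0 0.3;0 0 -0.921 0 0 0 0.3;0 0 -0.921 0 0 0 0.3;0 0 -0.921 0 0 0 0.3;0 0 -0.921 0 0 0 0.3;0 0 -0.921 0 0 0 0.3;0 0 -0.921 0 0 0 0.3;0 0 -0.921 0 0 0 0.3;0 0 -0.921 0 0 0 0.3;0 0 -0.921 0 0 0 0.3;0 0 -0.921 0 0 0 0.3;0 0 -0.921 0 0 0 0.3;0 0 -0.921 0 0 0 0.3;0 0 -0.921 0 0 0 0.3;0 0 -0.921 0 0 0 0.3;0 0 0 0 0 0 0.3")

```text
t: 41.5
eef_pos: [0.6686, 0.0083, 0.1473]
eef_rot: [0.676, 0.737, -0.001, -0.001]
wrist_force: [0.1, -0.6, 0.3]
gripper_width: 0.648
grasp_force: 0.0
```

Emit:
servo_tool(series="0 0 0 0.0036 -0.0617 0 0.2;0 0 0 0.0036 -0.0617 0 0.2;0 0 0 0.0036 -0.0617 0 0.2;0 0 0 0.0036 -0.0617 0 0.2;0 0 0 0.0036 -0.0617 0 0.2;0 0 0 0.0036 -0.0617 0 0.2;0 0 0 0.0036 -0.0617 0 0.2;0 0 0 0 0 0 0.2;0 0 0 0 0 0 0.2;0 0 0 0 0 0 0.2")

```text
t: 42.75
eef_pos: [0.4546, 0.002, 0.149]
eef_rot: [0.676, 0.737, 0.0, 0.001]
wrist_force: [0.2, 1.0, -0.0]
gripper_width: 0.6
grasp_force: 0.0
```

Run:
```python
from h import *
s=status.observe(); im=viewer.get_image("wrist"); cv2.imwrite("pics/w17.png",im)
q=proj((.452,.003,.03),s); print(q)
m=(im.min(2)>120).astype(np.uint8); m=cv2.morphologyEx(m,cv2.MORPH_CLOSE,np.ones((5,5)))
n,l,st,ce=cv2.connectedComponentsWithStats(m)
for i in range(1,n):
    if st[i,4]>300 and abs(ce[i]-q).max()<40:
        c=cv2.findContours((l==i).astype(np.uint8),cv2.RETR_EXTERNAL,cv2.CHAIN_APPROX_NONE)[0][0]
        H=cast("wrist",c[:,0],.03,s)*1000; r=cv2.minAreaRect(H.astype(np.float32)); print(st[i],r,cv2.boxPoints(r).round(1).tolist())
go(.452,.003,.013,95)
cv2.imwrite("pics/m1.png",np.hstack([cv2.resize(im[100:310,120:380],None,fx=1.5,fy=1.5),cv2.resize(cv2.imread("pics/w13.png")[100:310,120:380],None,fx=1.5,fy=1.5)]))
```

```text
[247.62634255 188.01443096]
[ 182  152   89   82 2896] ((431.75384521484375, -7.538814544677734), (81.28872680664062, 82.03655242919922), 13.702613830566406) [[382.5, 22.700000762939453], [402.0, -57.0], [481.0, -37.79999923706055], [461.5, 41.900001525878906]]
t=42.80 p=[0.4545 0.002  0.149 ] yaw=95.0 turn=[ 0.007  0.005 -0.005] shift(after turn)=[ 0.0024 -0.0047  0.2719] w=0.60 F=[-0.  -0.6  0.2]
```

View pics/m1.png

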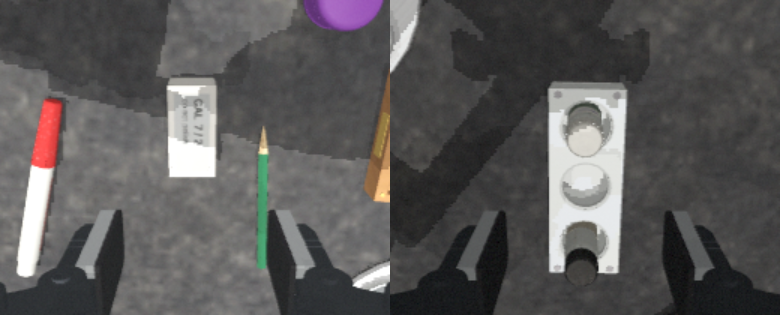

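Emit:
servo_tool(series="0 0 0 0.002 -0.003 0.04 0.1;0 0 0 0 0 0.06 0.1;0 0 0 0 0 0.06 0.1;0 0 0 0 0 0.06 0.1;0 0 0 0 0 0.035 0.1;0 0 0 0 0 0.016 0.1;0 0 0 0 0 0 0.1;0 0 0 0 0 0 0.1;0 0 0 0 0 0 -1;0 0 0 0 0 0 -1;0 0 0 0 0 0 -1;0 0 0 0 0 0 -1;0 0 0 0 0 0 -1;0 0 0 0 0 0 -1;0 0 0 0 0 0 -1")

```text
t: 44.68
eef_pos: [0.4526, 0.0028, 0.0145]
eef_rot: [0.676, 0.737, 0.001, 0.001]
wrist_force: [-0.1, 0.3, 6.2]
gripper_width: 0.336
grasp_force: 60.1
```

Run:
```python
from h import *
go(.611,.008,.15,90)
```

```text
t=44.67 p=[0.4526 0.0028 0.0145] yaw=95.0 turn=[0.021 0.007 0.725] shift(after turn)=[ 0.0104  0.3168 -0.271 ] w=0.34 F=[-0.1  0.3  6.2]
```

Emit:
servo_tool(series="0 0 0 0 0 -0.02 -1;0 0 0 0 0 -0.04 -1;0 0 0 0 0 -0.07 -1;0 0 0 0 0 -0.07 -1;0 0 0.725 0 0 -0.05 -1;0 0 0 0.001 0.0525 -0.021 -1;0 0 0 0.002 0.0525 0 -1;0 0 0 0.002 0.0525 0 -1;0 0 0 0.002 0.0525 0 -1;0 0 0 0.002 0.0525 0 -1;0 0 0 0.001 0.0525 0 -1;0 0 0 0 0 0 -1;0 0 0 0 0 0 -1;0 0 0 0 0 0 -1")

```text
t: 46.42
eef_pos: [0.6076, 0.008, 0.1488]
eef_rot: [0.707, 0.707, -0.001, -0.0]
wrist_force: [-0.7, -0.5, -5.3]
gripper_width: 0.336
grasp_force: 60.3
```

Run:
```python
from h import *
im=viewer.get_image("wrist"); cv2.imwrite("pics/w18.png",im)
go(.6105,.0075,.029,90)
```

```text
t=46.48 p=[0.6079 0.008  0.1489] yaw=90.0 turn=[-0.01   0.004 -0.   ] shift(after turn)=[-0.001   0.0052  0.2399] w=0.33 F=[-0.6  0.5 -4.2]
```

Emit:
servo_tool(series="0 0 0 0 0.004 0.04 -1;0 0 0 0 0 0.06 -1;0 0 0 0 0 0.06 -1;0 0 0 0 0 0.045 -1;0 0 0 0 0 0.015 -1;0 0 0 0 0 0.008 -1;0 0 0 0 0 0 -1;0 0 0 0 0 0 -1")

```text
t: 47.48
eef_pos: [0.6119, 0.0079, 0.036]
eef_rot: [0.707, 0.707, 0.0, 0.001]
wrist_force: [-0.2, -0.6, -2.6]
gripper_width: 0.335
grasp_force: 60.2
```

Emit:
servo_tool(series="0 0 0 0 -0.002 0.006 -1;0 0 0 0 0 0.006 -1;0 0 0 0 0 0 -1;0 0 0 0 0 0 -1")

```text
t: 47.98
eef_pos: [0.6101, 0.0079, 0.0289]
eef_rot: [0.707, 0.707, -0.0, 0.0]
wrist_force: [0.0, 0.1, -3.0]
gripper_width: 0.333
grasp_force: 60.4
```

Emit:
servo_tool(series="0 0 0 0 0 0.001 -1;0 0 0 0 0 0 -1;0 0 0 0 0 0 -0.05;0 0 0 0 0 0 -0.05;0 0 0 0 0 0 -0.05;0 0 0 0 0 -0.02 -0.05;0 0 0 0 0 -0.04 -0.05;0 0 0 0 0 -0.08 -0.05;0 0 0 0 0 -0.08 0;0 0 0 0 0 -0.08 0;0 0 0 0 0 -0.08 0;0 0 0 -0.05 0 -0.08 0.4;0 0 0 -0.05 0 0 0.4;0 0 0 -0.05 0 0 0.4;0 0 0 0 0 0 0.4;0 0 0 0 0 0 0.4")

```text
t: 49.98
eef_pos: [0.6099, -0.0665, 0.2588]
eef_rot: [0.707, 0.707, 0.0, 0.0]
wrist_force: [-1.3, -0.1, 0.2]
gripper_width: 0.703
grasp_force: 0.0
```

Run:
```python
from h import *
go()
w=viewer.get_image("wrist"); t=viewer.get_image("top"); s=viewer.get_image("scene")
cv2.imwrite("pics/w19.png",w); cv2.imwrite("pics/t19.png",t); cv2.imwrite("pics/s19.png",s)
a=cv2.resize(w,(400,300)); b=cv2.resize(s[120:300,160:400],(400,300)); c=cv2.resize(t[100:280,140:380],(400,300))
cv2.imwrite("pics/m2.png",np.vstack([np.hstack([a,b]),np.hstack([c,np.zeros_like(c)])]))
```

```text
t=49.98 p=[ 0.6099 -0.0665  0.2588] yaw=90.0 turn=[ 0.001 -0.001 -0.   ] shift(after turn)=[0. 0. 0.] w=0.70 F=[-1.3 -0.1  0.2]
```

View pics/m2.png

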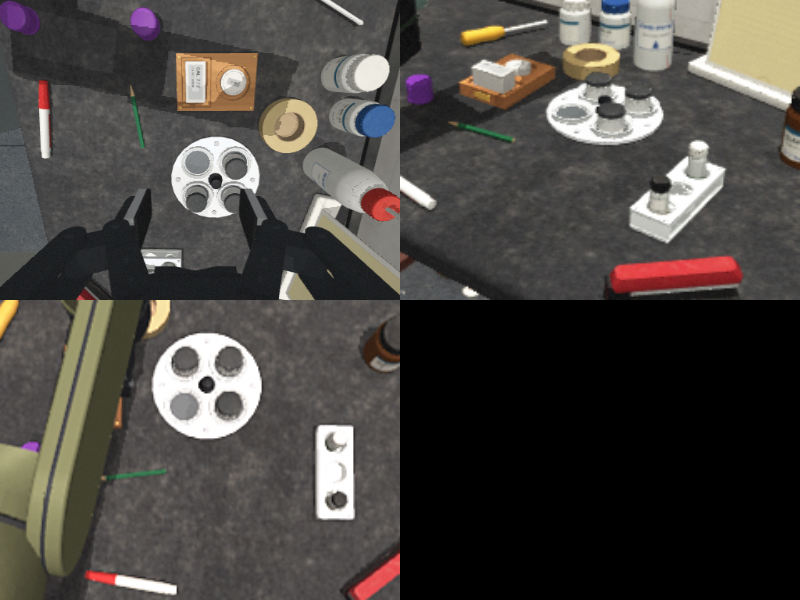

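The montage shows the block at (197,82) and the disc at (234,82) in their tray pockets. All three cups are seated in the carousel and both vials stand upright in the rack. The arm is clear of everything.

```bash
python3 -c "
from bench import hand_in
print(hand_in())"
```

```text
the job is handed in; nothing more can be done
None
```

I put both cups, the vial, the disc and the block in their places at about 50 s of the 107 s limit and handed the job in; the final pictures show everything seated and upright, and the hand-in gave no verdict.

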